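# Turn the biscuit over and shut the griddle down

### The job

Pick up the spatula and use it to turn the large round biscuit on the griddle's low plate upside down onto the raised plate beside it, never touching the biscuit with the gripper or arm. Then lay the spatula back on its tray, let go, and after that turn both black heat knobs fully clockwise to their end stops. Leave everything else on the counter where it is.

Things in the scene. Friction and masses are not known exactly. Their poses are not given: they have to be found in the camera images.
- griddle: Fixed steel griddle, 300 (its x) x 420 mm (its y); origin: in its middle, at counter height. Two dark plates, each 200 x 200 mm, span x -70 to +130: low plate y -200 to 0, top 50 mm above the counter; raised plate y 0 to +200, top 60 mm. Between them, at y = 0, a vertical 10 mm step: a disc pushed in +y over the low plate stops against it. Low plate's y = -200 side is open.
- step_mid (a point): Middle of the step's bright top edge, between the plates (griddle x 30, y 0, z 60 mm); axes as the griddle's. Guards stand 85 mm above the counter along the griddle's back (x 133 to 143) and the raised plate's outer end (y 200 to 210). The front ledge, 45 mm above the counter (x -155 to -70), carries the two knobs, one before each plate.
- biscuit: Loose rigid round biscuit on the low plate, 110 mm across, 15 mm thick, about 110 g. Its rim is bevelled above and below (5 mm high, 10 mm inwards), so a thin blade gets under it. Origin: centre of its bottom face at the start. z points out of the other face (six dark dots): up at the start, down once turned over.
- spatula: Loose spatula, 200 mm long, 190 g. Origin: on its underside below mid-handle; x points to the blade's front edge, z up. Steel blade 75 x 75 x 2 mm, flat at height 0, x 75 to 150. Black level handle 100 mm long (x -50 to 50), 18 wide, 18 high (26 to 44 mm above the underside); a foot at its rear end (x -50 to -36) reaches down to height 0, so it lies level.
- spatula_grip (a point): The centre of the spatula's handle, 35 mm above its underside at x = 0. The blade's front edge is 150 mm ahead of it.
- tool_tray: Fixed flat wooden tray, 260 mm (its x) by 140 mm (its y), 8 mm high, on which the spatula lies at the start. Origin: centre of its underside, on the counter.
- knob_low (a joint): Heat knob. Black, on the ledge before the low plate (griddle x -110, y -100 mm). A 60 mm round knob with an upright grip bar 57 mm long, 14 mm thick, from 59 to 89 mm above the counter. Value in rad grows clockwise seen from above, end stop 1.4. At 0 the bar lies along the griddle's x; at v it has turned v clockwise. Light to turn (0.06 N m); stays where left.
- knob_low_grip (a point): On knob_low's axis, in its grip bar, 82 mm above the counter and 7 mm below the bar's top: where to grip it.
- knob_high (a joint): Heat knob. Black, on the ledge before the raised plate (griddle x -110, y +100 mm). A 60 mm round knob with an upright grip bar 57 mm long, 14 mm thick, from 59 to 89 mm above the counter. Value in rad grows clockwise seen from above, end stop 1.4. At 0 the bar lies along the griddle's x; at v it has turned v clockwise. Light to turn (0.06 N m); stays where left.
- knob_high_grip (a point): On knob_high's axis, in its grip bar, 82 mm above the counter and 7 mm below the bar's top: where to grip it.
- ramekin: Bystander: small white dish on the far outer corner of the raised plate, 52 mm across, 35 mm high. Origin: centre of its underside.
- bottle: Bystander: bottle, 64 mm across, 190 mm high. Origin: centre of its underside.
- jar: Bystander: jar, 76 mm across, 100 mm high. Origin: centre of its underside.
- spoon: Bystander: 200 mm steel spoon on the counter right of the tray.
- tub: Bystander: open white tub 160 x 110 x 70 mm. Origin: centre of its underside.
- beaker: Bystander: steel beaker 80 mm across, 100 mm high. Origin: centre of its underside.
Things that resemble listed ones, but are neither listed nor needed, are in the scene too. What is shaped like the spatula but red is not meant. There is more than one size of the biscuit; the one meant has the size given above.

How it is judged (in metres and radians):
On the way, in this order (a step that is already met when the one before it is completed fails the run):
1. the spatula is picked up off its tray (height (world z) of spatula_grip above 0.07 m and angle between biscuit's own z axis and vertical below 0.2 rad), for 0.2 s.
2. the biscuit lies upside down, flat and still, on the raised plate, and the spatula has not yet been laid back (angle between biscuit's own z axis and vertical above 3 rad and y of biscuit in the frame of griddle above 0.025 m and linear speed of biscuit below 0.02 m/s and height (world z) of spatula_grip above 0.06 m), for 0.2 s.
3. the spatula lies level on its tray, let go (height (world z) of spatula_grip between 0.039 and 0.05 m and angle between spatula's own z axis and vertical below 0.12 rad and horizontal distance between spatula_grip and tool_tray below 0.11 m and contact force between the fingers and spatula below 0.1 N and linear speed of spatula below 0.02 m/s), for 0.2 s.
4. both knobs are turned fully clockwise (value of joint each of knob_low, knob_high above 1.3 rad), for 0.2 s.
At the end, for the whole second after the job is handed in: The biscuit lies upside down, flat (within 8 degrees), still, on the raised plate, its centre at least 25 mm beyond the step; the spatula lies level and still on its tray, mid-handle within 110 mm of the tray's centre; both knobs are within 0.1 rad of their clockwise end stops (all of step 4 and angle between biscuit's own z axis and vertical above 3 rad and y of biscuit in the frame of griddle between 0.025 and 0.18 m and z of biscuit in the frame of griddle between 0.06 and 0.085 m and linear speed of each of biscuit, spatula below 0.02 m/s and height (world z) of spatula_grip between 0.039 and 0.05 m and angle between spatula's own z axis and vertical below 0.12 rad and horizontal distance between spatula_grip and tool_tray below 0.11 m); the robot touches nothing.
It fails at once if the gripper or the arm touches the biscuit (contact force between any of the fingers, the arm and biscuit above 0.3 N).
It fails at once if a bystander is moved more than 30 mm (distance of any of ramekin, bottle, jar, spoon, tub, beaker from where it was at the start of the episode above 0.03 m).
It also fails if it takes over 70 s, if anything falls off the work surface, if the arm or the gripper's body presses on something with over 40 N, if the wrist force passes 120 N, or if a joint passes its speed limit or range.

### The arm

A 6-joint arm with a two-finger parallel gripper is mounted at the origin on the work surface. World frame = base frame: x ahead of the robot, y to its left, z up, the work surface at z = 0. Lengths are in mm, angles in rad, forces in N, time in s.
With the tool pointing down it reaches from about 400 to 925 mm from the base axis. Payload 12.5 kg.
Tool frame: the origin (TCP) lies between the finger pads; the fingertips stand 11 mm ahead of it and the grasp point (between the pads) lies 8 mm behind it (env.tip_extent is the distance from the TCP to the fingertips, in mm); x points along the fingers, z is the direction in which the jaws open and shut, and the axes are right-handed (so a half turn about x gives the same grasp; the last joint's range is limited). The gripper opens to 95 mm and grips with 3 to 60 N. Pads are 20 mm wide; open, the fingers measure 119 mm over their backs; the gripper's body (75 mm by 180 mm) begins 59 mm behind the grasp point.
Start: joints at [1.111, 0.491, 1.559, -0, 1.092, -0.106], TCP at [216.524, 586.313, 225.661] pointing down, gripper open.
Joint ranges: [-3.1, 3.1], [-0.84, 2.19], [0.05, 2.79], [-1.13, 4.28], [0.06, 2.93], [-2.69, 2.69]. Speed limits (rad/s): [2.22, 2.22, 2.79, 3.14, 3.14, 3.14].

### API

Orientations are given as [roll, pitch, yaw] about the fixed x, y, z axes, in that order (R = Rz(yaw) Ry(pitch) Rx(roll)).
In Python, from cell import status, imaging, env gives the robot as it stands. The module is installed in compiled form; this text tells all that it offers.
- The arm moves only by the tool apply_moves, never from a script. Its argument "increments" is a list of rows, each a list of 5 numbers: the closure, from 0 (fully open) to 1 (shut), then the shift along the tool's x, y, z in mm, then the turn about the tool's x in degrees. A call has 1 to 10 rows; each row shifts and turns the commanded pose from where the row before left it, along the tool's axes as they then stand; what a row does not reach is not made up. A row lasts 1/10 s, in which the tool goes at most 50 mm and 8.59 degrees, less where a joint would pass 70% of its speed; a pose out of reach is approached as far as the arm can. A call with a gripper value outside its range is refused whole. The fingers move at their own pace and stop on an object; the grip force is fixed at half the most. Time passes only in rows, so rows that do not move let the fingers close. It gives the time, the measured TCP pose, the force and the opening at its end, in the units of the state.
- status.state(): the state, without advancing time (a new reading comes with each control period).
- imaging.read_camera(name): name is "side" or "top" or "wrist"; returns a dict with "pixels" (400x640x3 uint8, red, green, blue), "fovy" (degrees; the focal length in pixels is half the picture's height over the tangent of half this angle, whatever the lens; pixels are square), "cx", "cy" (the principal point, pixels), "distortion" ([k1, k2, p1, p2, k3] as OpenCV has them; the pictures are not rectified), "R" (3x3) and "t" (3): a world point X has camera coordinates R X + t. Camera axes: x right, y down, z forward; pixel columns grow to the right and rows downward; lengths in mm; the calibration is good to about 2 mm. A picture is of the moment at which its call begins. There is no depth.
- env.job_done(): hands the job in, once; it reports no verdict.
The state is a dict: "t": time; "joints": joint angles; "qvel": joint speeds; "tau": joint torques, N m; "eef_pos": TCP position; "tcp_rot": TCP orientation; "ft_force": force on the tool from outside, world axes, zero at the start; "moment": the same for the moment, N m; "opening": opening from 0.0 (shut) to 1.0 (fully open).
Only numpy, scipy, OpenCV 4.12 (cv2) and the standard library are available. Lean on these libraries where they do the work, as an engineer would, in place of code of your own. Each camera call takes 0.05 s, during which the arm holds its last target. There are 200 camera calls.

## Working session

There is one attempt and no reset: what is moved stays moved. The work goes in short steps, Python scripts to look and compute and a tool call to move; the robot and the scene stay as the last step left them, time stands still between calls to the robot, and variables do not carry over. Pictures are saved under pics/ and viewed, about 8 in all and at most 12, crops included, and the job is handed in when it is done.

Besides the shell and the picture viewer there is one more tool, called after ">>>" by a JSON object that holds its "api" and its "payload", one argument or row to a line. apply_moves: Moves the arm, as the interface text tells. Its arguments: {"type":"object","properties":{"increments":{"type":"array"}},"required":["increments"]}

```bash
mkdir -p pics; cat > h.py <<'E'
import numpy as np, cv2, json
from cell import status, imaging, env
def K(c):
    f=200/np.tan(np.radians(c["fovy"])/2); return np.array([[f,0,c["cx"]],[0,f,c["cy"]],[0,0,1.]])
def shot(n,name,crop=None,s=1):
    c=imaging.read_camera(n); im=c["pixels"][:,:,::-1].copy()
    np.save(f"pics/{name}.npy",im)
    json.dump({k:np.asarray(v).tolist() for k,v in c.items() if k!="pixels"},open(f"pics/{name}.json","w"))
    save(name,name,crop,s); return c
def save(src,name,crop=None,s=1):
    im=np.load(f"pics/{src}.npy")
    if crop: x0,y0,x1,y1=crop; im=im[y0:y1,x0:x1]
    if s!=1: im=cv2.resize(im,None,fx=s,fy=s,interpolation=cv2.INTER_CUBIC)
    cv2.imwrite(f"pics/{name}.png",im)
def cal(name):
    c=json.load(open(f"pics/{name}.json")); return {k:np.array(v) if isinstance(v,list) else v for k,v in c.items()}
def back(name,px,z):
    c=cal(name); u=cv2.undistortPoints(np.array(px,float).reshape(-1,1,2),K(c),c["distortion"]).reshape(-1,2)
    d=np.c_[u,np.ones(len(u))]@c["R"]; o=-c["R"].T@c["t"]
    z=np.broadcast_to(z,len(d)); return o+d*((z-o[2])/d[:,2])[:,None]
def proj(name,X):
    c=cal(name); return cv2.projectPoints(np.array(X,float).reshape(-1,1,3),cv2.Rodrigues(c["R"])[0],c["t"],K(c),c["distortion"])[0].reshape(-1,2)
E
python3 - <<'E'
from h import *
shot("top","top0");shot("side","side0")
for n in("top0","side0"):
    c=cal(n);print(n,(-c["R"].T@c["t"]).round(),c["R"][2].round(2),c["fovy"])
a=np.load("pics/top0.npy");b=np.load("pics/side0.npy")
print(status.state())
E
```

```text
top0 [ 371.  -19. 1223.] [ 0.1  0.  -1. ] 53.27384183344234
side0 [ 179. 1165. 1282.] [ 0.17 -0.69 -0.7 ] 42.528388933381365
{'t': 0.1, 'joints': array([ 1.11138054e+00,  4.91446760e-01,  1.55938989e+00,  3.47472953e-05,
        1.09166957e+00, -1.05602434e-01]), 'qvel': array([-0.00139799, -0.00080363, -0.00159832,  0.00036882, -0.00017641,
       -0.00066532]), 'tau': array([ 1.72559583e-03, -6.13628626e+01, -2.58610207e+01,  6.92938850e-02,
        4.70428797e-02, -2.83802234e-05]), 'eef_pos': array([216.43295336, 586.11873257, 225.15232794]), 'tcp_rot': array([ 3.00226705,  1.56988224, -2.06395132]), 'ft_force': array([ 0.76142193, -0.5194027 ,  0.11242819]), 'moment': array([ 0.00682921, -0.05637778, -0.06578231]), 'opening': 1.0003518597938648}
```

View pics/top0.png

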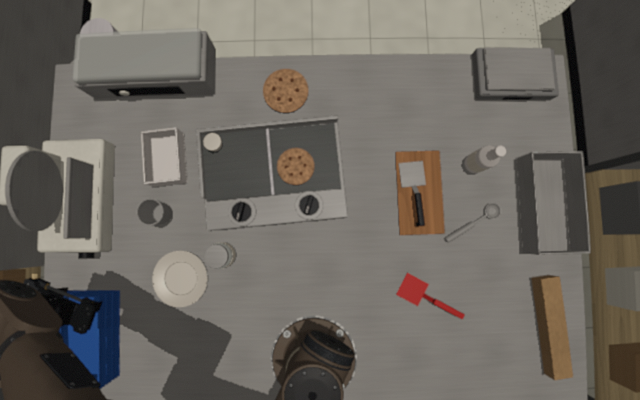

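View pics/side0.png

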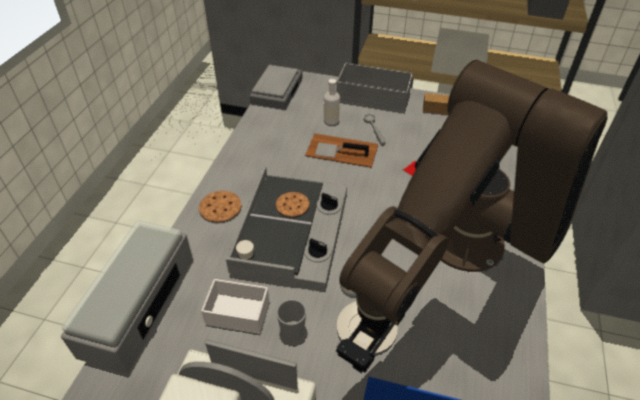

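```bash
python3 - <<'E'
from h import *
save("top0","g0",(190,110,355,235),4.8)
save("top0","t0",(385,140,515,250),5.4)
E
```

```text
(no output)
```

View pics/g0.png

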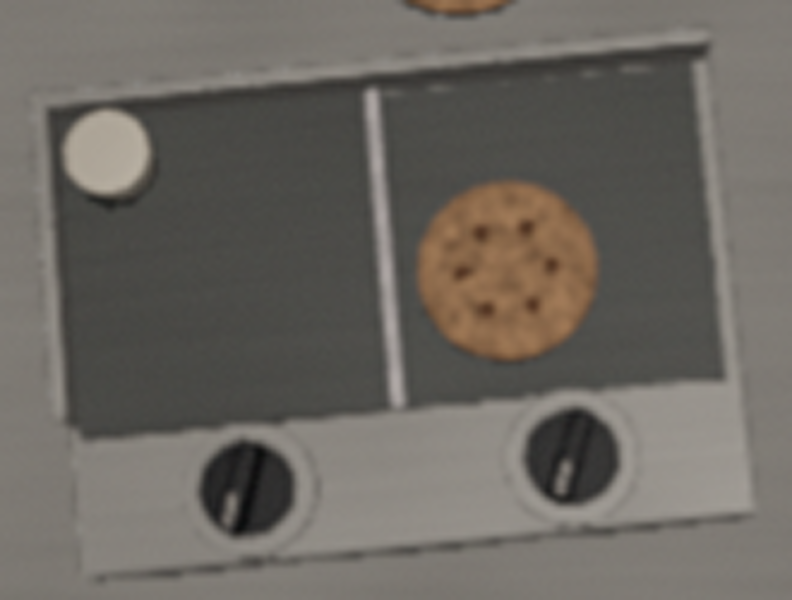

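View pics/t0.png

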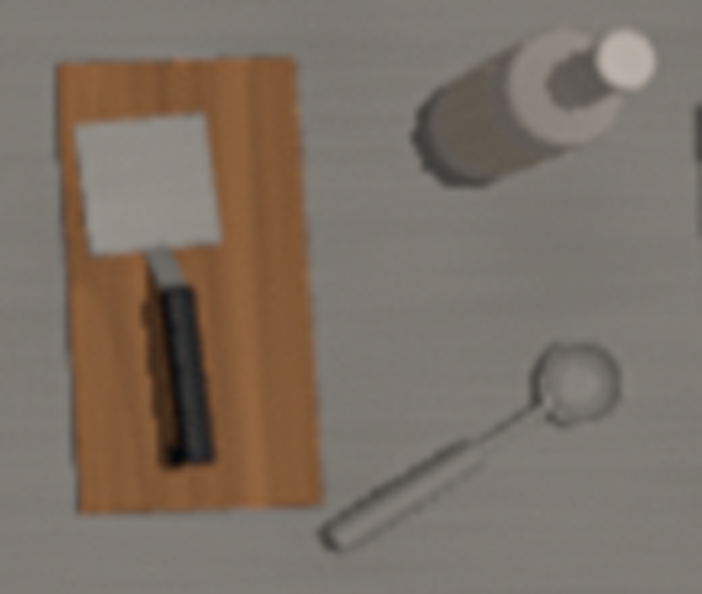

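```bash
python3 - <<'E'
from h import *
from scipy.optimize import least_squares
def P(l,o,s): return (np.array(l,float)+.5)/s-.5+o
def fit(px,obj,g):
    obj=np.array(obj,float)
    def X(p):
        c,s=np.cos(p[2]),np.sin(p[2]);return np.c_[p[0]+c*obj[:,0]-s*obj[:,1],p[1]+s*obj[:,0]+c*obj[:,1],obj[:,2]]
    r=least_squares(lambda p:(proj("top0",X(p))-px).ravel(),g)
    print(r.x.round(3),r.fun.reshape(-1,2).round(1).tolist()); return r.x
G=np.array([190,110]);T=np.array([385,140])
px=P([(371,88),(398,408),(84,440),(725,378),(248,488),(573,457),(92,578),(752,514)],G,4.8)
print("griddle",end=' ');g=fit(px,[(130,2,60),(-70,2,60),(-70,200,60),(-70,-200,50),(-110,100,59),(-110,-100,59),(-155,210,45),(-155,-210,45)],[600,100,0])
b=back("top0",P([(508,270)],G,4.8),57)[0];print("biscuit",b.round(1), end=' ')
c,s=np.cos(g[2]),np.sin(g[2]);d=b[:2]-g[:2];print("in griddle",(c*d[0]+s*d[1]).round(1),(-s*d[0]+c*d[1]).round(1))
print("biscuit edges dia",np.linalg.norm(np.diff(back("top0",P([(417,270),(599,268)],G,4.8),57),axis=0)))
kb=back("top0",P([(262,448),(240,530),(583,411),(563,492)],G,4.8),89);print("knob bars",kb.round(1),np.arctan2(*(kb[0]-kb[1])[[1,0]]),np.arctan2(*(kb[2]-kb[3])[[1,0]]))
print("blade",end=' ');px=P([(78,127),(207,114),(220,243),(91,256),(161,290),(191,286),(187,464),(213,461)],T,5.4)
o=[(150,37.5,2),(150,-37.5,2),(75,-37.5,2),(75,37.5,2),(50,9,44),(50,-9,44),(-50,9,44),(-50,-9,44)]
o=np.array(o);o[:,2]+=8;fit(px,o,[500,-200,0])
print("tray",end=' ');fit(P([(57,63),(295,58),(322,507),(78,514)],T,5.4),[(130,70,8),(130,-70,8),(-130,-70,8),(-130,70,8)],[500,-200,0])
from scipy.spatial.transform import Rotation as R
print(R.from_euler('xyz',status.state()['tcp_rot']).as_matrix().round(3))
E
```

```text
griddle [5.60107e+02 1.13651e+02 8.20000e-02] [[0.3, 0.4], [0.6, -0.1], [-0.7, -0.1], [0.7, -0.3], [-0.1, 0.1], [0.0, -0.2], [-2.2, 0.4], [1.4, -0.3]]
biscuit [574.6  43.4  57. ] in griddle 8.7 -71.2
biscuit edges dia 112.42584695638409
knob bars [[464.5 189.8  89. ]
 [415.9 203.   89. ]
 [483.2  -1.9  89. ]
 [435.1  10.7  89. ]] -0.2649831562740192 -0.2577187324159034
blade [ 4.39788e+02 -3.21312e+02  7.10000e-02] [[-0.4, -0.3], [-0.4, 0.1], [0.0, 0.1], [-0.1, -0.2], [0.3, -0.7], [0.7, -0.5], [-0.7, 0.7], [0.5, 0.7]]
tray [ 4.95030e+02 -3.34774e+02  9.00000e-03] [[-0.2, -0.2], [0.2, -0.3], [0.1, 0.2], [-0.1, 0.3]]
[[-0.    -0.938  0.346]
 [-0.001  0.346  0.938]
 [-1.     0.    -0.001]]
```

Measured from the pictures: griddle at (560, 114) with yaw 0.082. Spatula grip at (440, -321) with yaw 0.071, tray at (495, -335). The biscuit is at griddle (9, -71), and both knobs stand near 0.34 rad. The residuals are small and the sizes fit, so I'm moving now.

>>> {"api": "apply_moves", "payload": {
  "increments": [
    [0,0,-37,-33,0],
    [0,0,-37,-33,0],
    [0,0,-37,-33,0],
    [0,0,-37,-33,0],
    [0,0,-37,-33,0],
    [0,0,-37,-33,0],
    [0,0,-37,-33,0],
    [0,0,-37,-33,0],
    [0,0,-37,-33,0],
    [0,0,-37,-33,0]
  ]
}}

```text
t: 1.1
eef_pos: [449.8, 146.6, 225.6]
tcp_rot: [0.397, 1.571, 1.614]
ft_force: [0.8, 0.9, -0.3]
opening: 0.997
```

>>> {"api": "apply_moves", "payload": {
  "increments": [
    [0,0,-17,-44,0],
    [0,0,-17,-44,0],
    [0,0,-17,-44,0],
    [0,0,-17,-44,0],
    [0,0,-17,-44,0],
    [0,0,-17,-44,0],
    [0,0,-17,-44,0],
    [0,0,-17,-44,0],
    [0,0,-17,-44,0],
    [0,0,-17,-44,0]
  ]
}}

```text
t: 2.1
eef_pos: [455.8, -325.1, 225.4]
tcp_rot: [0.826, 1.57, 2.042]
ft_force: [0.3, -0.0, 0.8]
opening: 1.003
```

>>> {"api": "apply_moves", "payload": {
  "increments": [
    [0,0,0,0,8.5],
    [0,0,0,0,8.5],
    [0,0,0,0,8.5],
    [0,0,0,0,8.5],
    [0,0,0,0,8.5],
    [0,0,0,0,8.5],
    [0,0,0,0,8.5],
    [0,0,0,0,8.5],
    [0,0,0,0,8.5],
    [0,0,0,0,8.5]
  ]
}}

```text
t: 3.1
eef_pos: [456.2, -323.0, 225.3]
tcp_rot: [2.572, 1.57, 2.3]
ft_force: [-0.4, -0.3, 0.4]
opening: 0.998
```

>>> {"api": "apply_moves", "payload": {
  "increments": [
    [0,0,0,0,8.5],
    [0,0,0,0,8.5],
    [0,0,0,0,8.5],
    [0,0,0,0,8.5],
    [0,0,0,0,8.5],
    [0,0,0,0,8.5],
    [0,0,0,0,8.5],
    [0,0,0,0,8.5],
    [0,0,0,0,2.6],
    [0,0,0,0,0]
  ]
}}

```text
t: 4.1
eef_pos: [456.2, -323.0, 225.3]
tcp_rot: [-2.548, 1.57, 2.236]
ft_force: [1.0, 0.2, -0.0]
opening: 1.003
```

```bash
cat >> h.py <<'E'
from scipy.spatial.transform import Rotation as Rot
def to(x,y,z,zdeg):
    "shift in tool axes and turn to reach TCP x,y,z with the tool z at zdeg"
    s=status.state();M=Rot.from_euler('xyz',s['tcp_rot']).as_matrix()
    d=M.T@(np.array([x,y,z])-s['eef_pos']);a=np.degrees(np.arctan2(M[1,2],M[0,2]))
    print("t",round(s['t'],2),"at",s['eef_pos'].round(1),"zdeg",a.round(2),"shift",d.round(1),"turn",((a-zdeg+180)%360-180).round(2),"F",s['ft_force'].round(1),"open",round(s['opening'],3),"tilt",M[2].round(3))
E
python3 - <<'E'
from h import *
to(455,-320.2,35,-85.9)
shot("wrist","w1",None,1.25)
for p in [(439.8,-321.3,52),(454.8,-320.2,52)]: print(proj("w1",p)*1.25)
E
```

```text
t 4.1 at [ 456.2 -323.   225.3] zdeg -85.9 shift [190.3  -0.9  -2.8] turn -0.0 F [ 1.   0.2 -0. ] open 1.003 tilt [-1.    -0.    -0.001]
[[395.69784775 254.35886256]]
[[395.63770043 236.28953525]]
```

View pics/w1.png

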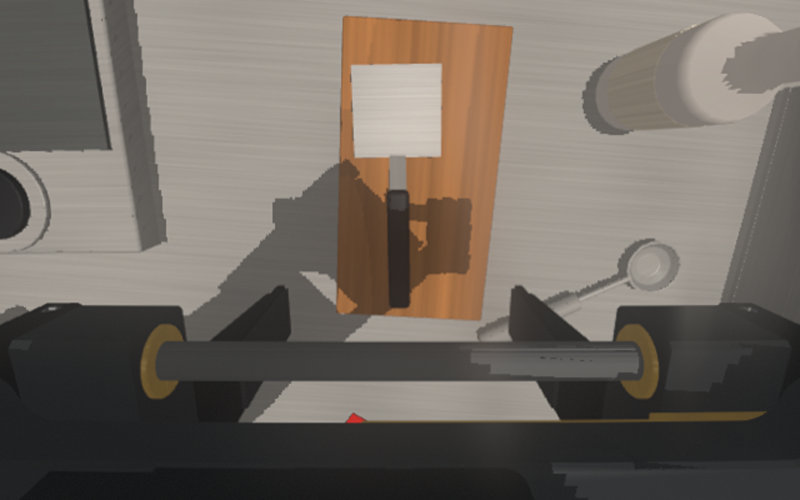

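```bash
python3 - <<'E'
from h import *
from scipy.optimize import least_squares
px=(np.array([(350,66),(440,64),(441,157),(354,157),(388,191),(408,191)],float)+.5)/1.25-.5
obj=np.array([(150,37.5,10),(150,-37.5,10),(75,-37.5,10),(75,37.5,10),(50,9,52),(50,-9,52)],float)
def X(p):
    c,s=np.cos(p[2]),np.sin(p[2]);return np.c_[p[0]+c*obj[:,0]-s*obj[:,1],p[1]+s*obj[:,0]+c*obj[:,1],obj[:,2]]
r=least_squares(lambda p:(proj("w1",X(p))-px).ravel(),[440,-321,.07]);print(r.x.round(3),r.fun.round(1))
p=r.x;to(p[0]+15*np.cos(p[2]),p[1]+15*np.sin(p[2]),35,np.degrees(p[2])-90)
E
```

```text
[ 4.41192e+02 -3.23872e+02  9.20000e-02] [-0.  -0.4  0.6 -0.4 -0.3 -0.5  0.1  0.9 -1.3  0.5  1.   0.1]
t 4.15 at [ 456.2 -323.   225.4] zdeg -85.79 shift [190.4   0.   -0.4] turn -1.09 F [-0.6  0.   0.9] open 1.0 tilt [-1. -0. -0.]
```

>>> {"api": "apply_moves", "payload": {
  "increments": [
    [0,40,0,0.4,-0.5],
    [0,45,0,0,0],
    [0,40,0,0,0],
    [0,30,0,0,0],
    [0,20,0,0,0],
    [0,10,0,0,0],
    [0,5,0,0,0],
    [0,0,0,0,0],
    [1,0,0,0,0],
    [1,0,0,0,0]
  ]
}}

```text
t: 5.15
eef_pos: [456.7, -323.7, 36.6]
tcp_rot: [0.818, 1.569, -0.672]
ft_force: [-0.3, 0.2, -0.2]
opening: 0.885
```

>>> {"api": "apply_moves", "payload": {
  "increments": [
    [1,0,0,0,0],
    [1,0,0,0,0],
    [1,0,0,0,0],
    [1,0,0,0,0],
    [1,0,0,0,0]
  ]
}}

```text
t: 5.65
eef_pos: [456.3, -323.5, 35.6]
tcp_rot: [2.516, 1.571, 1.026]
ft_force: [-0.2, -1.2, -0.3]
opening: 0.468
```

>>> {"api": "apply_moves", "payload": {
  "increments": [
    [1,0,0,0,0],
    [1,0,0,0,0],
    [1,0,0,0,0],
    [1,0,0,0,0],
    [1,0,0,0,0],
    [1,0,0,0,0],
    [1,0,0,0,0]
  ]
}}

```text
t: 6.35
eef_pos: [456.3, -323.4, 35.6]
tcp_rot: [-2.865, 1.571, 1.928]
ft_force: [-0.4, 0.8, -0.8]
opening: 0.187
```

```bash
python3 - <<'E'
from h import *
to(456,-323,35,-85.9)
E
```

```text
t 6.35 at [ 456.3 -323.4   35.6] zdeg -85.37 shift [ 0.6 -0.3 -0.4] turn 0.53 F [-0.4  0.8 -0.8] open 0.187 tilt [-1. -0. -0.]
```

>>> {"api": "apply_moves", "payload": {
  "increments": [
    [1,-5,0,0,0],
    [1,-15,0,0,0],
    [1,-25,0,0,0],
    [1,-30,0,0,0],
    [1,-30,0,0,0],
    [1,-25,0,0,0],
    [1,0,12,-12,0],
    [1,0,25,-24,0],
    [1,0,30,-29,0],
    [1,0,30,-29,0]
  ]
}}

```text
t: 7.35
eef_pos: [546.1, -221.0, 166.0]
tcp_rot: [1.075, 1.57, -0.416]
ft_force: [1.7, -0.6, -1.4]
opening: 0.185
```

>>> {"api": "apply_moves", "payload": {
  "increments": [
    [1,0,30,-29,0],
    [1,0,21,-20,0],
    [1,0,0,0,-4],
    [1,0,0,0,-7],
    [1,0,0,0,-8],
    [1,0,0,0,-8],
    [1,0,0,0,-8],
    [1,0,0,0,-8],
    [1,0,0,0,-8],
    [1,0,0,0,-8]
  ]
}}

```text
t: 8.35
eef_pos: [592.2, -169.0, 165.8]
tcp_rot: [3.071, 1.571, 2.617]
ft_force: [0.2, -0.2, -1.8]
opening: 0.185
```

>>> {"api": "apply_moves", "payload": {
  "increments": [
    [1,0,0,0,-8],
    [1,0,0,0,-8],
    [1,0,0,0,-8],
    [1,0,0,0,-5],
    [1,0,0,0,-2],
    [1,0,0,0,0]
  ]
}}

```text
t: 8.95
eef_pos: [592.2, -169.0, 165.8]
tcp_rot: [-0.821, 1.571, -0.74]
ft_force: [0.0, 0.6, -2.7]
opening: 0.188
```

```bash
python3 - <<'E'
from h import *
to(592.1,-169.1,90,4.7)
shot("side","s2"); shot("wrist","w2")
a=np.load("pics/s2.npy")[110:300,190:420]; b=np.load("pics/w2.npy")
a=cv2.resize(a,None,fx=3,fy=3,interpolation=cv2.INTER_CUBIC)
cv2.imwrite("pics/s2c.png",a)
# side projection of the expected spatula
s=status.state();M=Rot.from_euler('xyz',s['tcp_rot']).as_matrix();e=s['eef_pos'];u=M[:,1];w=M[:,2]
for dx,dy,dz in [(134.5,37.5,-25.6),(134.5,-37.5,-25.6),(59.5,37.5,-25.6),(59.5,-37.5,-25.6)]:
    X=e+u*dx+w*dy+np.array([0,0,dz]);print(X.round(),((proj("s2",X)-[190,110])*3).round(), proj("w2",X).round())
E
```

```text
t 8.95 at [ 592.2 -169.   165.8] zdeg 4.66 shift [75.8 -0.1 -0.1] turn -0.04 F [ 0.   0.6 -2.7] open 0.188 tilt [-1. -0.  0.]
[619. -32. 140.] [[287. 176.]] [[395. -21.]]
[544. -38. 140.] [[353. 185.]] [[241. -21.]]
[ 625. -107.  140.] [[302. 133.]] [[387. 135.]]
[ 550. -113.  140.] [[367. 141.]] [[248. 135.]]
```

View pics/s2c.png

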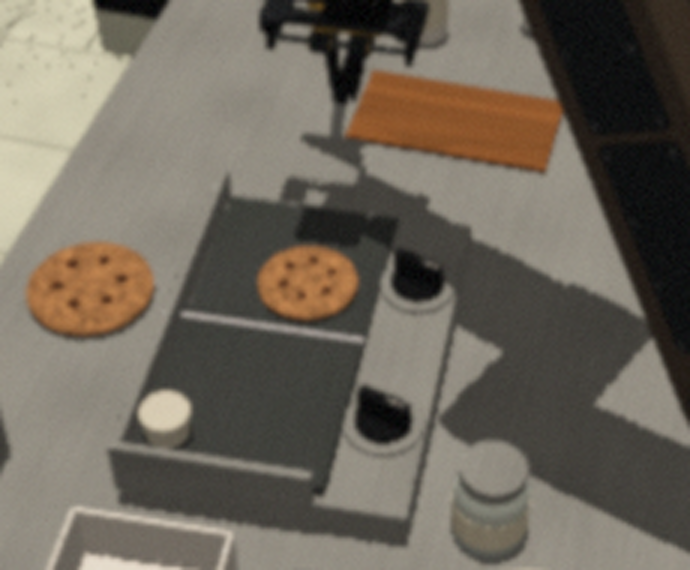

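View pics/w2.png

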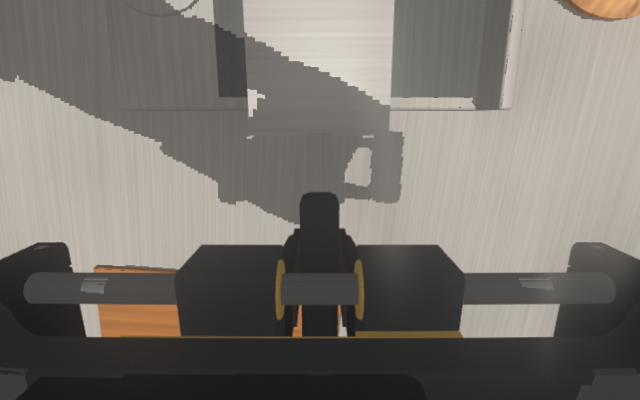

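>>> {"api": "apply_moves", "payload": {
  "increments": [
    [1,10,0,0,0],
    [1,20,0,0,0],
    [1,20,0,0,0],
    [1,20,0,0,0],
    [1,10,0,0,0],
    [1,4,0,0,0],
    [1,0,0,0,0],
    [1,0,0,0,0]
  ]
}}

```text
t: 9.85
eef_pos: [592.7, -169.1, 82.3]
tcp_rot: [-0.361, 1.57, -0.28]
ft_force: [0.0, -0.2, -2.1]
opening: 0.187
```

>>> {"api": "apply_moves", "payload": {
  "increments": [
    [1,1,0,0,0],
    [1,0,0,0,0]
  ]
}}

```text
t: 10.05
eef_pos: [592.5, -169.1, 81.1]
tcp_rot: [-0.362, 1.57, -0.281]
ft_force: [0.1, 0.3, -2.1]
opening: 0.187
```

>>> {"api": "apply_moves", "payload": {
  "increments": [
    [1,1,0,0,0],
    [1,0,0,0,0]
  ]
}}

```text
t: 10.25
eef_pos: [592.3, -169.0, 79.7]
tcp_rot: [0.041, 1.571, 0.122]
ft_force: [-0.2, -1.0, -1.8]
opening: 0.186
```

>>> {"api": "apply_moves", "payload": {
  "increments": [
    [1,1,0,0,0],
    [1,0,0,0,0]
  ]
}}

```text
t: 10.45
eef_pos: [592.3, -169.0, 78.5]
tcp_rot: [2.126, 1.571, 2.206]
ft_force: [0.6, 0.1, -1.9]
opening: 0.188
```

```bash
python3 - <<'E'
from h import *
to(592.1,-169.1,78,4.7)
print(status.state()['moment'])
shot("side","s3",(235,110,345,220),5.4); save("s3","s3c",(240,120,350,230),5.4)
s=status.state();M=Rot.from_euler('xyz',s['tcp_rot']).as_matrix();e=s['eef_pos'];u=M[:,1];w=M[:,2]
for dx,dy,dz in [(134.5,37.5,-26),(134.5,-37.5,-26),(59.5,37.5,-26),(59.5,-37.5,-26)]:
    X=e+u*dx+w*dy+np.array([0,0,dz]);print(X.round(),((proj("s3",X)-[240,120])*5.4).round())
E
```

```text
t 10.45 at [ 592.3 -169.    78.5] zdeg 4.63 shift [ 0.5 -0.1 -0.2] turn -0.07 F [ 0.6  0.1 -1.9] open 0.188 tilt [-1.  0. -0.]
[-0.10517207  0.02106219  0.01218116]
[619. -32.  53.] [[252. 365.]]
[544. -38.  53.] [[368. 381.]]
[ 625. -107.   53.] [[279. 287.]]
[ 550. -113.   53.] [[391. 302.]]
```

View pics/s3c.png

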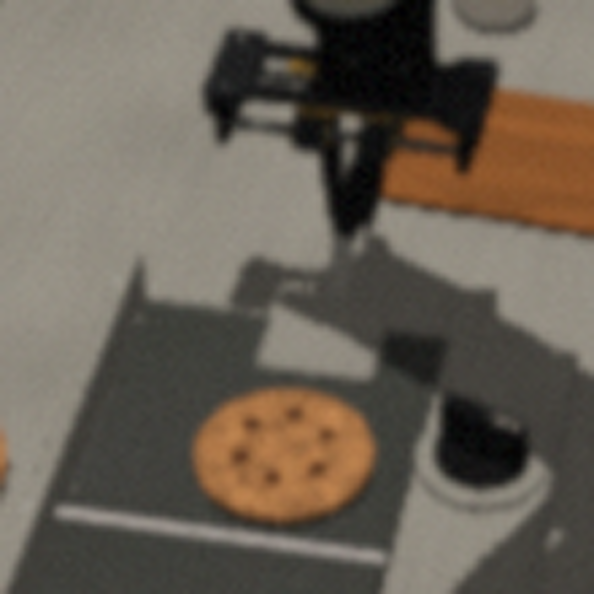

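```bash
python3 - <<'E'
from h import *
f=lambda l:np.array(l,float)/5.4+[240,120]-.4
X=back("s3",f([(285,454),(258,366),(375,380),(57,512),(385,557)]),[58,52.5,52.5,60,60])
c,s=np.cos(.082),np.sin(.082);d=X[:,:2]-[560.1,113.7]
print(X.round(1),np.c_[c*d[:,0]+s*d[:,1],-s*d[:,0]+c*d[:,1]].round(1))
E
```

```text
[[575.4  41.1  58. ]
 [617.2 -33.9  52.5]
 [541.9 -41.6  52.5]
 [692.  125.9  60. ]
 [492.3 108.2  60. ]] [[ 9.300e+00 -7.360e+01]
 [ 4.480e+01 -1.518e+02]
 [-3.090e+01 -1.533e+02]
 [ 1.325e+02  1.300e+00]
 [-6.800e+01  1.000e-01]]
```

>>> {"api": "apply_moves", "payload": {
  "increments": [
    [1,0.6,0,2,0],
    [1,0,0,0,0],
    [1,0,6,0,0],
    [1,0,6,0,0],
    [1,0,6,0,0],
    [1,0,6,0,0],
    [1,0,0,0,0]
  ]
}}

```text
t: 11.2
eef_pos: [592.3, -143.9, 78.1]
tcp_rot: [1.95, 1.571, 2.032]
ft_force: [0.5, -0.2, -2.7]
opening: 0.186
```

>>> {"api": "apply_moves", "payload": {
  "increments": [
    [1,0,5,0,0],
    [1,0,5,0,0],
    [1,0,5,0,0],
    [1,0,5,0,0],
    [1,0,5,0,0],
    [1,0,5,0,0]
  ]
}}

```text
t: 11.8
eef_pos: [589.9, -114.6, 78.0]
tcp_rot: [0.528, 1.571, 0.609]
ft_force: [-0.7, -0.6, -1.7]
opening: 0.191
```

>>> {"api": "apply_moves", "payload": {
  "increments": [
    [1,0,5,0,0],
    [1,0,5,0,0],
    [1,0,5,0,0],
    [1,0,5,0,0],
    [1,0,5,0,0]
  ]
}}

```text
t: 12.3
eef_pos: [587.9, -89.7, 78.0]
tcp_rot: [0.477, 1.571, 0.558]
ft_force: [0.2, -0.8, -2.5]
opening: 0.184
```

```bash
python3 - <<'E'
from h import *
to(592.1,-169.1,78,4.7)
e=status.state()['eef_pos'];c,s=np.cos(.082),np.sin(.082);d=e[:2]-[560.1,113.7];print("front in griddle",c*d[0]+s*d[1],-s*d[0]+c*d[1]+134)
shot("side","s4"); save("s4","s4c",(240,120,350,230),5.4)
E
```

```text
t 12.3 at [587.9 -89.7  78. ] zdeg 4.63 shift [  0.  -79.5  -2.2] turn -0.07 F [ 0.2 -0.8 -2.5] open 0.184 tilt [-1.  0.  0.]
front in griddle 11.064547906148047 -70.9694397609569
```

View pics/s4c.png

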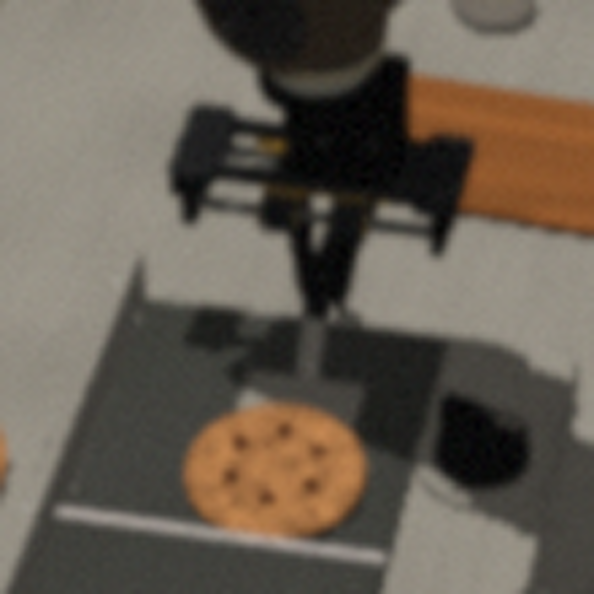

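>>> {"api": "apply_moves", "payload": {
  "increments": [
    [1,-3,0,0,0],
    [1,-4,0,0,0],
    [1,-4,0,0,0],
    [1,-6,1,0,0],
    [1,-6,1,0,0],
    [1,-5.5,1.5,0,0],
    [1,-5.5,1.5,0,0],
    [1,-5,2.5,0,0],
    [1,-5,2.5,0,0],
    [1,0,0,0,0]
  ]
}}

```text
t: 13.35
eef_pos: [587.4, -79.8, 122.8]
tcp_rot: [-0.237, 1.57, -0.156]
ft_force: [0.7, -1.0, -1.4]
opening: 0.185
```

```bash
python3 - <<'E'
from h import *
to(592.1,-169.1,78,4.7)
shot("side","s5"); save("s5","s5c",(240,120,350,230),5.4)
E
```

```text
t 13.35 at [587.4 -79.8 122.8] zdeg 4.65 shift [ 44.8 -89.3  -2.6] turn -0.05 F [ 0.7 -1.  -1.4] open 0.185 tilt [-1.    -0.     0.001]
```

View pics/s5c.png

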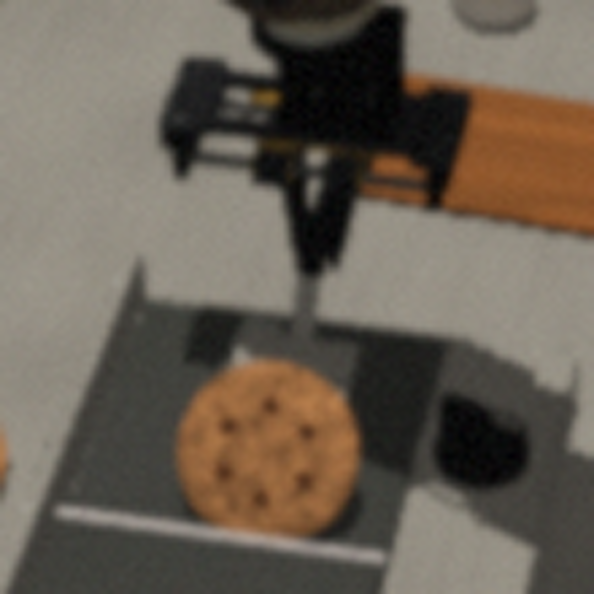

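>>> {"api": "apply_moves", "payload": {
  "increments": [
    [1,-4,3.5,0,0],
    [1,-4,3.5,0,0],
    [1,-3.5,4,0,0],
    [1,-3.5,4,0,0],
    [1,-2.5,5,0,0],
    [1,-2.5,5,0,0],
    [1,-2,5,0,0],
    [1,-1.5,5,0,0],
    [1,0,0,0,0]
  ]
}}

```text
t: 14.3
eef_pos: [584.3, -44.6, 145.7]
tcp_rot: [0.564, 1.571, 0.645]
ft_force: [-0.1, -1.0, -2.7]
opening: 0.19
```

```bash
python3 - <<'E'
from h import *
to(592.1,-169.1,78,4.7)
shot("side","s6"); save("s6","s6c",(230,120,340,230),5.4)
def blob(n):
    h=cv2.cvtColor(np.load(f"pics/{n}.npy"),cv2.COLOR_BGR2HSV); m=((h[...,0]>5)&(h[...,0]<22)&(h[...,1]>90)).astype(np.uint8)
    m[:, :225]=0; m[:150]=0; m[:, 330:]=0
    k,l,st,ce=cv2.connectedComponentsWithStats(m); print(n,[(st[i].tolist(),ce[i].round(1).tolist()) for i in range(1,k) if st[i][4]>40])
for n in("s4","s5","s6"):blob(n)
E
```

```text
t 14.3 at [584.3 -44.6 145.7] zdeg 4.66 shift [  67.7 -124.8   -2.3] turn -0.04 F [-0.1 -1.  -2.7] open 0.19 tilt [-1.  0.  0.]
s4 [([324, 150, 6, 10, 51], [326.9, 154.8]), ([225, 191, 16, 30, 373], [231.3, 205.1]), ([274, 194, 34, 26, 700], [290.7, 206.7])]
s5 [([305, 150, 25, 10, 185], [318.4, 153.8]), ([272, 186, 36, 33, 927], [289.5, 202.8]), ([225, 191, 16, 30, 372], [231.3, 205.0])]
s6 [([300, 150, 30, 10, 166], [318.2, 153.5]), ([225, 191, 16, 30, 373], [231.3, 205.1]), ([270, 192, 35, 27, 755], [287.2, 205.2])]
```

>>> {"api": "apply_moves", "payload": {
  "increments": [
    [1,-1,5,0,0],
    [1,-1,5,0,0],
    [1,0,4,0,0],
    [1,0,4,0,0],
    [1,0,4,0,0],
    [1,0,4,0,0],
    [1,0,4,0,0],
    [1,0,4,0,0],
    [1,0,0,0,0],
    [1,0,0,0,0]
  ]
}}

```text
t: 15.35
eef_pos: [581.6, -11.3, 147.6]
tcp_rot: [0.192, 1.571, 0.273]
ft_force: [0.5, 0.2, -1.8]
opening: 0.188
```

```bash
python3 - <<'E'
from h import *
to(592.1,-169.1,78,4.7)
shot("side","s7"); save("s7","s7c",(220,120,350,240),5)
E
```

```text
t 15.35 at [581.6 -11.3 147.6] zdeg 4.64 shift [  69.6 -158.1   -2.3] turn -0.06 F [ 0.5  0.2 -1.8] open 0.188 tilt [-1.  0.  0.]
```

View pics/s7c.png

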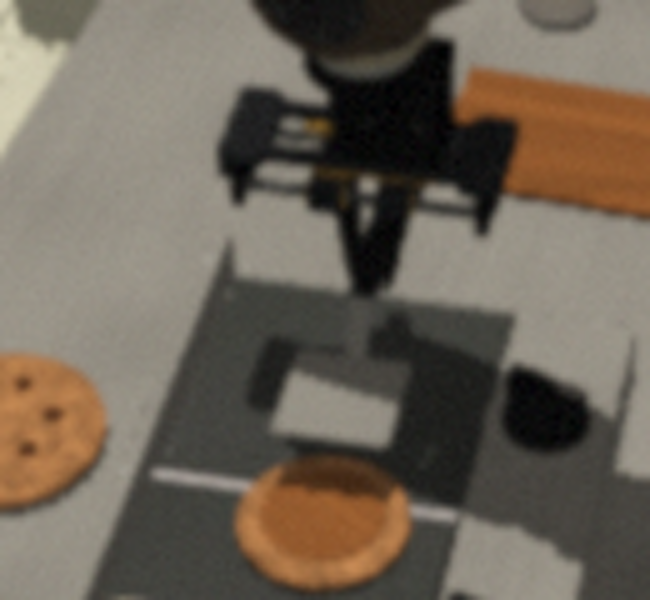

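```bash
python3 - <<'E'
from h import *
f=lambda l:np.array(l,float)/5+[220,120]-.4
X=back("s7",f([(323,522),(235,520),(411,515),(325,455),(322,589)]),68)
c,s=np.cos(.082),np.sin(.082);d=X[:,:2]-[560.1,113.7]
print(np.c_[c*d[:,0]+s*d[:,1],-s*d[:,0]+c*d[:,1]].round(1))
E
```

```text
[[ 12.5  28.2]
 [ 67.6  36.9]
 [-41.   12. ]
 [ 24.7 -28.9]
 [  0.2  82.4]]
```

>>> {"api": "apply_moves", "payload": {
  "increments": [
    [1,0,-15,0,0],
    [1,0,-20,0,0],
    [1,0,-19,0,0],
    [1,15,0,0,0],
    [1,20,0,0,0],
    [1,14,0,0,0],
    [1,5,0,0,0],
    [1,0,0,0,0]
  ]
}}

```text
t: 16.2
eef_pos: [585.8, -65.4, 93.0]
tcp_rot: [2.786, 1.57, 2.867]
ft_force: [0.4, -0.1, -2.1]
opening: 0.189
```

```bash
cat >> h.py <<'E'
def inG(X):
    c,s=np.cos(.082),np.sin(.082);d=np.atleast_2d(X)[:,:2]-[560.1,113.7];return np.c_[c*d[:,0]+s*d[:,1],-s*d[:,0]+c*d[:,1]].round(1)
def bis(n):
    h=cv2.cvtColor(np.load(f"pics/{n}.npy"),cv2.COLOR_BGR2HSV); m=((h[...,0]>3)&(h[...,0]<24)&(h[...,1]>70)).astype(np.uint8)
    k,l,st,ce=cv2.connectedComponentsWithStats(m)
    for i in range(1,k):
        if st[i][4]>300:
            x,y,w,hh=st[i][:4]; p=[(x+w/2-.5,y+hh/2-.5)]; print(n,st[i].tolist(),inG(back(n,p,68)))
E
python3 - <<'E'
from h import *
to(592.1,-169.1,93.3,4.7);print("front",inG(status.state()['eef_pos'])+[[0,134]])
shot("side","s8");bis("s7");bis("s8")
E
```

```text
t 16.2 at [585.8 -65.4  93. ] zdeg 4.62 shift [  -0.4 -103.9   -2. ] turn -0.08 F [ 0.4 -0.1 -2.1] open 0.189 tilt [-1.     0.    -0.001]
front [[ 10.9 -46.6]]
s7 [269, 0, 321, 276, 21078] [[-424.6 -502.8]]
s7 [309, 133, 69, 35, 1498] [[-115.  -367.4]]
s7 [476, 182, 33, 42, 510] [[-643.7 -193.8]]
s7 [198, 190, 44, 33, 1093] [[238.5  -9.1]]
s7 [266, 210, 37, 29, 815] [[13.1 28.3]]
s8 [274, 0, 315, 275, 24605] [[-432.  -507.3]]
s8 [198, 190, 44, 33, 1094] [[238.5  -9.1]]
s8 [266, 210, 37, 29, 825] [[13.1 28.3]]
```

>>> {"api": "apply_moves", "payload": {
  "increments": [
    [1,0,8,0,0],
    [1,0,6,0,0],
    [1,0,3,0,0],
    [1,0,3,0,0],
    [1,0,3,0,0],
    [1,0,3,0,0],
    [1,0,3,0,0],
    [1,0,3,0,0],
    [1,0,3,0,0],
    [1,0,3,0,0]
  ]
}}

```text
t: 17.25
eef_pos: [582.8, -27.1, 93.5]
tcp_rot: [1.784, 1.571, 1.864]
ft_force: [-0.3, 0.3, -0.9]
opening: 0.19
```

```bash
python3 - <<'E'
from h import *
to(592.1,-169.1,93.3,4.7);print("front",inG(status.state()['eef_pos'])+[[0,134]])
shot("side","s9");bis("s9")
E
```

```text
t 17.25 at [582.8 -27.1  93.5] zdeg 4.63 shift [   0.2 -142.3   -2.2] turn -0.07 F [-0.3  0.3 -0.9] open 0.19 tilt [-1.  0. -0.]
front [[11.1 -8.2]]
s9 [272, 0, 318, 276, 24129] [[-430.2 -503.9]]
s9 [198, 190, 44, 33, 1094] [[238.5  -9.1]]
s9 [265, 215, 37, 28, 828] [[11.8 47.4]]
```

>>> {"api": "apply_moves", "payload": {
  "increments": [
    [1,0,-10,0,0],
    [1,0,-20,0,0],
    [1,-15,-20,0,0],
    [1,-20,-25,0,0],
    [1,-20,-25,0,0],
    [1,-15,-20,0,0],
    [1,-2,-15,0,0],
    [1,0,-7,-2,0],
    [1,0,0,0,4],
    [1,0,0,0,7]
  ]
}}

```text
t: 18.3
eef_pos: [591.6, -168.9, 164.1]
tcp_rot: [2.785, 1.569, 2.67]
ft_force: [0.6, -0.6, -2.3]
opening: 0.188
```

>>> {"api": "apply_moves", "payload": {
  "increments": [
    [1,0,0,0,8],
    [1,0,0,0,8],
    [1,0,0,0,8],
    [1,0,0,0,8],
    [1,0,0,0,8],
    [1,0,0,0,8],
    [1,0,0,0,8],
    [1,0,0,0,8],
    [1,0,0,0,7],
    [1,0,0,0,5]
  ]
}}

```text
t: 19.3
eef_pos: [591.7, -168.4, 164.1]
tcp_rot: [-2.175, 1.568, 2.666]
ft_force: [-0.1, 0.3, -2.0]
opening: 0.189
```

>>> {"api": "apply_moves", "payload": {
  "increments": [
    [1,0,-10,10,3],
    [1,0,-25,24,0],
    [1,0,-30,29,0],
    [1,0,-30,29,0],
    [1,0,-30,29,0],
    [1,0,-23,21,0],
    [1,0,0,0,0]
  ]
}}

```text
t: 20.0
eef_pos: [453.7, -325.4, 164.8]
tcp_rot: [-2.089, 1.569, 2.701]
ft_force: [0.4, 0.4, -2.3]
opening: 0.186
```

```bash
python3 - <<'E'
from h import *
to(456.3,-323.4,36,-85.4)
shot("wrist","w3");shot("side","s10");bis("s10")
E
```

```text
t 20.0 at [ 453.7 -325.4  164.8] zdeg -85.54 shift [128.8   2.9  -1.7] turn -0.14 F [ 0.4  0.4 -2.3] open 0.186 tilt [-1.    -0.001 -0.001]
s10 [336, 0, 253, 271, 22238] [[-548.8 -542.8]]
s10 [305, 133, 73, 35, 1689] [[-107.8 -366. ]]
s10 [198, 190, 44, 33, 1097] [[238.5  -9.1]]
s10 [265, 214, 37, 29, 838] [[12.3 45.3]]
```

>>> {"api": "apply_moves", "payload": {
  "increments": [
    [1,15,3,-1,0],
    [1,30,4,-0.7,0],
    [1,30,0,0,0],
    [1,25,0,0,0],
    [1,15,0,0,0],
    [1,8,0,0,0],
    [1,3,0,0,0],
    [1,1.5,0,0,0],
    [1,0,0,0,0]
  ]
}}

```text
t: 21.0
eef_pos: [464.0, -320.7, 38.5]
tcp_rot: [0.88, 1.57, -0.61]
ft_force: [0.0, -0.5, -1.6]
opening: 0.186
```

>>> {"api": "apply_moves", "payload": {
  "increments": [
    [1,0.7,0,0,0],
    [1,0,0,0,0]
  ]
}}

```text
t: 21.2
eef_pos: [463.8, -320.8, 37.8]
tcp_rot: [0.881, 1.57, -0.609]
ft_force: [-0.4, 0.4, -1.2]
opening: 0.19
```

>>> {"api": "apply_moves", "payload": {
  "increments": [
    [1,1,0,0,0],
    [1,0,0,0,0]
  ]
}}

```text
t: 21.4
eef_pos: [463.6, -320.7, 36.4]
tcp_rot: [1.699, 1.571, 0.209]
ft_force: [0.1, -0.1, -1.6]
opening: 0.189
```

>>> {"api": "apply_moves", "payload": {
  "increments": [
    [1,1,0,0,0],
    [1,0,0,0,0]
  ]
}}

```text
t: 21.6
eef_pos: [463.7, -320.8, 35.6]
tcp_rot: [0.989, 1.57, -0.502]
ft_force: [-1.3, 0.7, 2.5]
opening: 0.186
```

Contact at 35.6, the height it was gripped at. Releasing now.

>>> {"api": "apply_moves", "payload": {
  "increments": [
    [0.7,0,0,0,0],
    [0.5,0,0,0,0],
    [0.3,0,0,0,0],
    [0,0,0,0,0],
    [0,0,0,0,0],
    [0,0,0,0,0],
    [0,0,0,0,0],
    [0,0,0,0,0],
    [0,0,0,0,0]
  ]
}}

```text
t: 22.5
eef_pos: [463.7, -320.7, 35.3]
tcp_rot: [2.539, 1.571, 1.049]
ft_force: [0.5, 0.2, 0.3]
opening: 0.885
```

>>> {"api": "apply_moves", "payload": {
  "increments": [
    [0,0,0,0,0],
    [0,-10,0,0,0],
    [0,-25,0,0,0],
    [0,-40,0,0,0],
    [0,-40,0,0,0],
    [0,-35,0,0,0],
    [0,-5,0,0,0],
    [0,0,0,0,0]
  ]
}}

```text
t: 23.3
eef_pos: [463.8, -320.8, 191.7]
tcp_rot: [0.809, 1.568, -0.681]
ft_force: [-0.4, 1.1, 1.0]
opening: 1.001
```

```bash
python3 - <<'E'
from h import *
for n,y in(("low",-100),("high",100)):
    c,s=np.cos(.082),np.sin(.082);print(n,560.1+c*-110-s*y,113.7+s*-110+c*y)
to(458.7,5,160,75)
c=shot("top","t2"); shot("wrist","w4")
a=np.load("pics/t2.npy")[110:250,190:460];a=cv2.resize(a,None,fx=2.9,fy=2.9,interpolation=cv2.INTER_CUBIC);cv2.imwrite("pics/t2c.png",a)
E
```

```text
low 458.6604264463041 5.026116673580219
high 442.2787992016291 204.35409335727738
t 23.3 at [ 463.8 -320.8  191.7] zdeg -85.37 shift [  31.2   21.1 -325.2] turn -160.37 F [-0.4  1.1  1. ] open 1.001 tilt [-1.     0.002  0.002]
```

View pics/t2c.png

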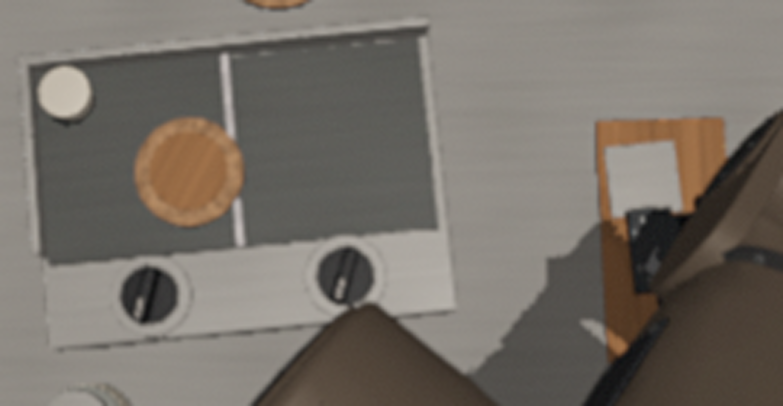

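```bash
python3 - <<'E'
from h import *
m=back("top0",(np.array([(231,510),(563,478)])+.5)/4.8-.5+[190,110],89)[:,:2]
ax=np.array([(442.3,204.4),(458.7,5.0)])
d=ax-m;print(m.round(1),np.hypot(*d.T),np.arctan2(d[:,1],d[:,0]))
# dark/bright pixels near the knobs: bright marker blob
im=np.load("pics/top0.npy").astype(int).sum(2)
for a in ax:
    u,v=proj("top0",[*a,89])[0];print("axis px",u.round(1),v.round(1));u,v=int(round(u)),int(round(v))
    print(im[v-9:v+10,u-9:u+10]//8)
E
```

```text
[[427.9 208.4]
 [443.4  10.6]] [14.97864972 16.25834417] [-0.26745886 -0.35107252]
axis px 239.1 210.8
[[49 49 49 50 49 47 43 38 30 24 17 19 23 24 29 38 45 49 51]
 [48 48 49 49 47 40 29 21 15 11 12 14 13  9 11 21 31 40 47]
 [48 49 49 46 39 28 18 13 10  9 13 16 15  7  5 11 18 26 37]
 [49 49 47 39 26 17 14 12 11 12 14 16 14  7  7 12 15 17 23]
 [49 48 41 29 16 14 15 13 11 12 16 16 12  6  8 14 16 16 16]
 [49 46 34 19 14 14 15 14 11 14 16 15 10  5 10 16 17 17 16]
 [49 44 27 14 13 15 14 12 11 15 17 16  9  6 12 17 17 17 17]
 [49 41 23 13 14 15 15 12 12 16 17 15  7  6 13 17 17 17 16]
 [48 38 20 13 14 14 14 11 13 15 17 13  6  9 15 17 17 17 17]
 [47 34 18 14 14 15 12 11 15 17 16 10  5  9 16 17 17 18 17]
 [46 32 17 14 15 14 13 19 25 21 16  8  6 12 16 17 17 17 17]
 [46 34 18 13 14 13 16 30 38 27 15  7  7 13 17 17 17 18 17]
 [48 40 22 12 14 12 18 36 44 29 13  5  8 15 17 17 17 18 17]
 [49 44 27 14 14 12 20 37 43 26 10  5 10 15 17 16 17 18 17]
 [50 47 36 20 12 12 23 37 39 24  8  6 11 16 18 17 17 16 16]
 [49 49 44 28 16 14 28 39 33 19  7  7 13 16 17 17 17 16 22]
 [49 50 48 39 25 18 30 40 29 13  5  7
[... 604 characters left out ...]
16 15 16 18 17 14 15 19 20 19 19 21 34]
 [22 17 19 18 20 18 14 13 16 18 15 13 16 19 20 20 19 20 30]
 [21 18 18 19 19 16 13 13 18 18 15 14 18 20 20 20 19 19 29]
 [19 18 18 20 18 14 13 20 23 19 14 14 18 21 19 20 19 19 28]
 [20 17 19 18 18 12 19 34 34 22 12 15 19 20 20 20 20 18 26]
 [22 17 18 19 17 14 25 43 41 24 12 16 19 20 19 20 19 19 28]
 [25 17 19 19 15 15 29 41 38 21 13 18 20 20 20 20 19 22 36]
 [34 21 18 18 15 20 36 40 30 16 14 20 20 20 20 19 19 28 45]
 [43 28 19 17 13 24 41 41 26 14 16 20 20 20 20 19 23 37 51]
 [49 37 24 15 13 25 40 38 22 13 17 20 19 20 18 21 33 47 55]
 [54 48 35 19 12 23 36 34 18 14 18 19 18 19 22 32 44 53 56]
 [56 54 48 35 22 16 19 18 12 13 17 20 22 28 37 46 53 56 56]]
```

>>> {"api": "apply_moves", "payload": {
  "increments": [
    [0,0,3,-46.5,0],
    [0,0,3,-46.5,0],
    [0,0,3,-46.5,0],
    [0,0,3,-46.5,0],
    [0,0,3,-46.5,0],
    [0,0,3,-46.5,0],
    [0,0,3,-46.2,0],
    [0,0,0,0,-8.5],
    [0,0,0,0,-8.5],
    [0,0,0,0,-8.5]
  ]
}}

```text
t: 24.4
eef_pos: [457.8, 5.8, 189.0]
tcp_rot: [-2.257, 1.568, 2.988]
ft_force: [0.1, 0.4, -0.0]
opening: 1.001
```

>>> {"api": "apply_moves", "payload": {
  "increments": [
    [0,0,0,0,-8.5],
    [0,0,0,0,-8.5],
    [0,0,0,0,-8.5],
    [0,0,0,0,-8.5],
    [0,0,0,0,-8.5],
    [0,0,0,0,-8.5],
    [0,0,0,0,-8.5],
    [0,0,0,0,-8.5],
    [0,0,0,0,-8.5],
    [0,0,0,0,-8.5]
  ]
}}

```text
t: 25.4
eef_pos: [457.8, 5.2, 189.0]
tcp_rot: [2.538, 1.568, 2.982]
ft_force: [-0.1, -0.6, 0.4]
opening: 1.001
```

>>> {"api": "apply_moves", "payload": {
  "increments": [
    [0,10,0,0,-8.5],
    [0,10,0,0,-8.5],
    [0,10,0,0,-8.5],
    [0,0,0,0,-8.5],
    [0,0,0,0,-8.5],
    [0,0,0,0,-7.8],
    [0,0,0,0,0]
  ]
}}

```text
t: 26.1
eef_pos: [457.8, 5.2, 159.2]
tcp_rot: [1.661, 1.568, 2.979]
ft_force: [1.0, 0.0, -0.8]
opening: 0.996
```

```bash
python3 - <<'E'
from h import *
to(458.7,5,74,75.4)
shot("wrist","w5");print(proj("w5",[[458.7,5,89],[458.7,5,59]]).round(1))
im=np.load("pics/w5.npy").astype(int).sum(2)//8
u,v=proj("w5",[458.7,5,89])[0].astype(int);np.set_printoptions(linewidth=250)
print(im[max(v-60,0):v+100:8,u-64:u+68:4])
E
```

```text
t 26.1 at [457.8   5.2 159.2] zdeg 75.54 shift [85.1 -1.2  0.1] turn 0.14 F [ 1.   0.  -0.8] open 0.996 tilt [-1.     0.003 -0.   ]
[[318.7 217.3]
 [318.8 206.4]]
[[39 39 40 40 39 39 39 36 35 37 37 37 37 39 39 39 40 39 39 39 39 37 38 39 38 38 38 38 38 38 38 39 39]
 [40 37 36 37 38 38 38 37 37 39 39 39 39 39 40 40 39 38 39 39 39 39 39 39 38 38 38 38 38 38 38 38 39]
 [39 38 38 38 39 39 38 38 40 40 39 38 38 22 18 17 16 16 16 16 19 39 40 39 39 39 38 38 37 38 38 38 38]
 [39 39 38 39 39 38 39 39 39 39 21 18 18 17 17 16 17 16 16 16 17 17 17 25 39 39 39 39 38 38 38 38 38]
 [39 39 39 39 39 39 39 38 38 18 18 18 18 17 17 17 17 49 17 16 17 16 17 17 17 38 39 39 39 38 38 38 38]
 [40 40 39 39 38 38 39 39 18 17 18 17 17 17 16 16 18 40 16 16 16 16 17 17 17 17 38 39 39 38 38 38 38]
 [39 40 39 39 38 39 39 36 18 18 18 17 17 18 17 16 20 33 17 16 17 17 17 17 17 17 39 38 38 38 39 38 38]
 [39 39 39 39 40 39 38 39 18 18 18 17 18 17 17 16 21 22 16 17 16 17 16 17 17 17 38 38 38 38 39 38 38]
 [41 40 40 39 39 39 39 39 31 18 18 18 17 17 17 17 17 17 17 17 17 17 17 17 17 34 38 38 37 38 38 38 43]
 [63 50 56 63 57 70
[... 403 characters left out ...]
67 68 68 56 38 26 33 39 39 39 38 38 38 38 38 38 38 38 38 37 37 38 38 38 38 38 37 37 37]
 [67 55 35 26 35 40 40 39 39 38 38 39 38 38 38 38 38 37 38 38 38 38 38 37 37 37 37 37 37 36 37 37 37]
 [27 26 26 27 26 26 26 26 26 26 26 25 25 25 25 25 25 25 25 24 25 24 25 25 25 25 25 25 25 25 25 25 26]
 [27 27 27 27 27 27 26 26 26 26 26 26 26 26 26 26 26 25 25 25 25 25 25 26 25 25 25 25 26 26 26 26 26]
 [27 27 27 27 27 27 27 26 26 26 26 26 26 26 26 26 26 26 26 25 25 25 25 25 26 25 26 25 26 26 26 26 26]
 [26 26 26 26 26 26 26 26 26 26 26 25 25 26 26 26 25 25 25 25 25 25 25 25 25 25 25 25 25 25 25 26 26]
 [38 38 38 38 37 37 37 37 38 38 38 38 37 37 38 38 38 37 37 37 36 36 36 36 36 36 37 37 36 36 36 36 35]]
```

>>> {"api": "apply_moves", "payload": {
  "increments": [
    [0,20,-1,0,0],
    [0,30,0,0,0],
    [0,20,0,0,0],
    [0,10,0,0,0],
    [0,5,0,0,0],
    [1,0,0,0,0],
    [1,0,0,0,0],
    [1,0,0,0,0],
    [1,0,0,0,0],
    [1,0,0,0,0]
  ]
}}

```text
t: 27.15
eef_pos: [459.5, 4.9, 75.7]
tcp_rot: [-1.325, 1.57, -0.009]
ft_force: [0.1, 0.7, 0.2]
opening: 0.637
```

>>> {"api": "apply_moves", "payload": {
  "increments": [
    [1,0,0,0,0],
    [1,0,0,0,0],
    [1,0,0,0,0],
    [1,0,0,0,0],
    [1,0,0,0,0],
    [1,0,0,0,0],
    [1,0,0,0,0],
    [1,0,0,0,0],
    [1,0,0,0,0],
    [1,0,0,0,0]
  ]
}}

```text
t: 28.15
eef_pos: [459.3, 5.1, 75.3]
tcp_rot: [0.074, 1.57, 1.39]
ft_force: [-0.1, 5.0, 0.4]
opening: 0.146
```

```bash
python3 - <<'E'
from h import *
to(458.7,5,74,12.5)
E
```

```text
t 28.15 at [459.3   5.1  75.3] zdeg 75.43 shift [ 1.3  0.6 -0.3] turn 62.93 F [-0.1  5.   0.4] open 0.146 tilt [-1.  0.  0.]
```

>>> {"api": "apply_moves", "payload": {
  "increments": [
    [1,0,0,0,7],
    [1,0,0,0,8],
    [1,0,0,0,8],
    [1,0,0,0,8],
    [1,0,0,0,8],
    [1,0,0,0,8],
    [1,0,0,0,8],
    [1,0,0,0,5],
    [1,0,0,0,0]
  ]
}}

```text
t: 29.05
eef_pos: [459.2, 5.0, 75.3]
tcp_rot: [2.035, 1.57, 2.303]
ft_force: [-0.5, 3.8, 1.8]
opening: 0.147
```

```bash
python3 - <<'E'
from h import *
to(458.7,5,74,12.5);print(status.state()['moment'])
E
```

```text
t 29.05 at [459.2   5.   75.3] zdeg 15.35 shift [ 1.3  0.1 -0.5] turn 2.85 F [-0.5  3.8  1.8] open 0.147 tilt [-1.  0. -0.]
[ 0.66986694  0.08483853 -0.01668015]
```

>>> {"api": "apply_moves", "payload": {
  "increments": [
    [1,0,0,0,1.5],
    [1,0,0,0,1.5],
    [1,0,0,0,1],
    [1,0,0,0,0]
  ]
}}

```text
t: 29.45
eef_pos: [459.3, 4.8, 75.3]
tcp_rot: [-2.256, 1.571, -2.056]
ft_force: [-1.1, 1.9, 2.7]
opening: 0.15
```

```bash
python3 - <<'E'
from h import *
to(458.7,5,74,12.5);print(status.state()['moment'])
E
```

```text
t 29.45 at [459.3   4.8  75.3] zdeg 11.47 shift [ 1.3  0.3 -0.5] turn -1.03 F [-1.1  1.9  2.7] open 0.15 tilt [-1. -0. -0.]
[0.26778681 0.19873513 0.78133683]
```

>>> {"api": "apply_moves", "payload": {
  "increments": [
    [0.5,0,0,0,-1],
    [0.5,0,0,0,0],
    [0.5,0,0,0,0],
    [0.5,0,0,0,0],
    [0.5,0,0,0,0],
    [0.5,-15,0,0,0],
    [0.5,-30,0,0,0],
    [0.5,-30,0,0,0],
    [0.3,-10,20,2,0],
    [0.3,0,45,5,0]
  ]
}}

```text
t: 30.45
eef_pos: [453.3, 69.1, 162.0]
tcp_rot: [-0.234, 1.567, -0.02]
ft_force: [1.4, -0.1, -0.6]
opening: 0.616
```

>>> {"api": "apply_moves", "payload": {
  "increments": [
    [0.3,0,45,5,0],
    [0.3,0,45,5,0],
    [0.3,0,43.5,5.5,0],
    [0,0,0,0,-8.5],
    [0,0,0,0,-8.5],
    [0,0,0,0,-8.5],
    [0,0,0,0,-8.5],
    [0,0,0,0,-8.5],
    [0,0,0,0,-8.5],
    [0,0,0,0,-8.5]
  ]
}}

```text
t: 31.45
eef_pos: [438.5, 203.6, 160.3]
tcp_rot: [0.911, 1.571, 2.172]
ft_force: [-0.7, -0.0, -0.1]
opening: 1.002
```

>>> {"api": "apply_moves", "payload": {
  "increments": [
    [0,0,0,0,-3.4],
    [0,0,0,0,0]
  ]
}}

```text
t: 31.65
eef_pos: [438.5, 203.6, 160.3]
tcp_rot: [0.556, 1.571, 1.871]
ft_force: [0.1, 0.1, -0.2]
opening: 0.996
```

```bash
python3 - <<'E'
from h import *
to(442.3,204.4,75,75.4)
shot("wrist","w6");print(proj("w6",[[442.3,204.4,89],[442.3,204.4,59]]).round(1))
im=np.load("pics/w6.npy").astype(int).sum(2)//8
u,v=proj("w6",[442.3,204.4,89])[0].astype(int);np.set_printoptions(linewidth=250)
print(im[max(v-60,0):v+50:8,u-64:u+68:4])
shot("top","t3");shot("side","s11");im=np.load("pics/t3.npy").astype(int).sum(2)//8
u,v=proj("t3",[458.7,5,89])[0].round().astype(int);print(im[v-10:v+11,u-10:u+11])
bis("s11")
E
```

```text
t 31.65 at [438.5 203.6 160.3] zdeg 75.36 shift [85.3 -3.4  1.8] turn -0.04 F [ 0.1  0.1 -0.2] open 0.996 tilt [-1.  0.  0.]
[[321.1 220. ]
 [320.9 208.7]]
[[38 38 39 39 39 38 38 36 35 35 36 37 37 36 37 38 38 39 38 37 36 37 38 37 37 37 37 37 38 38 38 39 39]
 [38 37 36 36 37 37 38 38 38 37 38 38 38 38 38 39 39 37 37 38 38 38 38 38 36 38 38 38 38 38 38 38 39]
 [39 40 39 38 39 39 39 37 37 38 38 37 37 29 16 16 16 16 16 18 36 38 38 38 38 38 36 38 37 37 37 37 38]
 [40 39 39 39 39 38 37 38 38 37 22 17 17 17 16 15 15 15 15 16 16 16 16 37 38 37 38 37 38 39 39 38 38]
 [39 40 40 39 38 38 38 38 37 17 17 17 16 16 15 16 41 17 16 16 16 16 16 16 19 37 37 38 37 37 38 38 38]
 [40 39 39 39 37 38 37 38 17 17 17 17 17 16 15 16 41 16 16 16 16 16 16 16 17 22 37 37 38 38 39 38 38]
 [39 39 39 38 37 38 38 34 17 17 17 17 16 16 16 16 40 17 16 16 16 16 16 16 17 17 38 38 37 38 38 38 38]
 [39 38 39 39 38 38 37 35 17 17 17 17 16 16 16 16 36 17 15 15 15 16 16 16 17 18 37 37 38 39 39 38 38]
 [39 40 39 38 39 55 37 38 21 17 17 16 17 17 16 16 16 16 15 16 16 16 16 16 16 37 37 38 51 63 63 61 62]
 [66 64 65 65 65 67 68 69 
[... 1306 characters left out ...]
13 11 12 13 15 15 15 19 20 20 30 50]
 [37 26 29 27 24 18 13  9  9 13 14 17 19 21 22 21 22 22 23 35 52]
 [44 23 12 10  9 11 13 14 15 19 21 22 22 22 23 22 22 22 25 41 55]
 [47 28 14 12 14 18 20 21 20 22 22 22 23 22 22 22 22 22 31 47 57]
 [52 41 27 21 20 21 22 22 22 22 22 22 22 22 22 22 21 26 42 55 60]
 [58 52 41 26 20 21 21 22 22 23 22 22 22 22 22 21 23 36 51 59 61]
 [59 58 52 39 27 22 21 21 21 21 21 22 21 21 22 26 35 48 57 60 60]
 [59 60 59 52 43 34 26 22 21 20 21 20 22 24 31 41 50 57 60 60 57]
 [56 59 60 59 56 50 43 34 28 26 26 27 31 40 48 55 59 60 60 58 55]]
s11 [302, 0, 287, 280, 24613] [[-484.8 -502.3]]
s11 [198, 190, 44, 33, 1091] [[238.5  -9.1]]
s11 [265, 214, 37, 29, 800] [[12.3 45.3]]
```

>>> {"api": "apply_moves", "payload": {
  "increments": [
    [0,20,-3.4,1.5,0],
    [0,30,0,0,0],
    [0,20,0,0,0],
    [0,10,0,0,0],
    [0,5,0,0,0],
    [1,0,0,0,0],
    [1,0,0,0,0],
    [1,0,0,0,0],
    [1,0,0,0,0],
    [1,0,0,0,0]
  ]
}}

```text
t: 32.8
eef_pos: [442.4, 204.2, 75.7]
tcp_rot: [-0.942, 1.57, 0.372]
ft_force: [1.0, -0.5, -0.5]
opening: 0.638
```

>>> {"api": "apply_moves", "payload": {
  "increments": [
    [1,0,0,0,0],
    [1,0,0,0,0],
    [1,0,0,0,0],
    [1,0,0,0,0],
    [1,0,0,0,0],
    [1,0,0,0,0],
    [1,0,0,0,0],
    [1,0,0,0,0],
    [1,0,0,0,0],
    [1,0,0,0,0]
  ]
}}

```text
t: 33.8
eef_pos: [442.4, 204.7, 75.4]
tcp_rot: [-0.442, 1.57, 0.873]
ft_force: [-0.4, 6.0, -0.5]
opening: 0.145
```

>>> {"api": "apply_moves", "payload": {
  "increments": [
    [1,0,0,0,7],
    [1,0,0,0,8],
    [1,0,0,0,8],
    [1,0,0,0,8],
    [1,0,0,0,8],
    [1,0,0,0,8],
    [1,0,0,0,8],
    [1,0,0,0,5],
    [1,0,0,0,2],
    [1,0,0,0,1]
  ]
}}

```text
t: 34.8
eef_pos: [443.0, 205.2, 75.4]
tcp_rot: [0.354, 1.568, 0.569]
ft_force: [1.2, 11.0, -3.3]
opening: 0.152
```

```bash
python3 - <<'E'
from h import *
to(442.3,204.4,75,12.5);print(status.state()['moment'])
E
```

```text
t 34.8 at [443.  205.2  75.4] zdeg 12.32 shift [ 0.4 -0.6 -0.9] turn -0.18 F [ 1.2 11.  -3.3] open 0.152 tilt [-1.     0.001  0.002]
[ 1.80632997 -0.13128256  0.7981714 ]
```

Moment 0.8 N m, so this knob is at its stop too. Releasing, lifting and backing away.

>>> {"api": "apply_moves", "payload": {
  "increments": [
    [0.5,0,0,0,-1],
    [0.5,0,0,0,0],
    [0.5,0,0,0,0],
    [0.5,0,0,0,0],
    [0.5,0,0,0,0],
    [0.5,-15,0,0,0],
    [0.5,-30,0,0,0],
    [0.5,-40,0,0,0],
    [0.5,-40,0,0,0],
    [0.5,-20,0,0,0]
  ]
}}

```text
t: 35.8
eef_pos: [442.8, 204.3, 223.5]
tcp_rot: [0.08, 1.567, 0.312]
ft_force: [0.1, -0.2, -0.9]
opening: 0.499
```

>>> {"api": "apply_moves", "payload": {
  "increments": [
    [0.5,0,30,0,0],
    [0.5,0,45,0,0],
    [0.5,0,45,0,0],
    [0.5,0,45,0,0],
    [0.5,0,45,0,0],
    [0.5,0,20,0,0],
    [0.5,0,0,0,0]
  ]
}}

```text
t: 36.5
eef_pos: [388.2, 430.0, 219.9]
tcp_rot: [2.669, 1.57, 2.905]
ft_force: [-0.4, 0.1, 0.1]
opening: 0.499
```

```bash
python3 - <<'E'
from h import *
to(442.3,204.4,75,12.5)
shot("top","t4");shot("side","s12");bis("s12");np.set_printoptions(linewidth=200)
# knob bar direction: marker centroid vs axis
im=np.load("pics/t4.npy").astype(int).sum(2)//8
for n,a in(("high",(442.3,204.4)),("low",(458.7,5.0))):
    u,v=proj("t4",[*a,89])[0]; yy,xx=np.mgrid[0:400,0:640]
    k=(np.hypot(xx-u,yy-v)<7.5)&(im>30); w=im[k]-30.
    p=back("t4",[(np.sum(xx[k]*w)/w.sum(),np.sum(yy[k]*w)/w.sum())],89)[0,:2]
    d=np.array(a)-p;print(n,"marker r",np.hypot(*d).round(1),"v",(.082-np.arctan2(d[1],d[0])).round(2))
# bystanders: difference to the first top picture
a=np.load("pics/top0.npy").astype(int);b=np.load("pics/t4.npy").astype(int);m=(abs(a-b).sum(2)>90).astype(np.uint8)
k,l,st,ce=cv2.connectedComponentsWithStats(m)
print([st[i].tolist() for i in range(1,k) if st[i][4]>12])
# spatula blade corners by brightness on tray
q=cv2.cvtColor(np.load("pics/t4.npy"),cv2.COLOR_BGR2HSV)[140:250,390:450];mk=((q[...,1]<60)&(q[...,2]>125)).astype(np.uint8)
k,l,st,ce=cv2.connectedComponentsWithStats(mk[:, 8:48]);i=[(st[j].tolist(),ce[j]) for j in range(1,k) if st[j][4]>150]
for s_,c_ in i: print(s_,back("t4",[c_+[398,140]],10)[0].round(1))
E
```

```text
t 36.5 at [388.2 430.  219.9] zdeg 13.49 shift [ 144.9 -232.     0. ] turn 0.99 F [-0.4  0.1  0.1] open 0.499 tilt [-1.  0. -0.]
s12 [361, 0, 228, 33, 3499] [[ -626.4 -1580.5]]
s12 [265, 29, 297, 247, 31497] [[-369.4 -405.2]]
s12 [198, 190, 44, 33, 1092] [[238.5  -9.1]]
high marker r 14.5 v 1.46
low marker r 14.0 v 1.42
[[237, 151, 31, 36, 689], [292, 151, 12, 6, 27], [269, 158, 4, 21, 41], [399, 159, 23, 4, 56], [291, 161, 8, 4, 16], [283, 167, 14, 7, 35], [303, 167, 7, 8, 30], [265, 173, 4, 8, 23], [285, 175, 4, 6, 14], [293, 178, 9, 5, 29], [416, 183, 9, 3, 16], [402, 184, 11, 3, 21], [0, 189, 255, 211, 25826], [414, 190, 6, 4, 15], [300, 204, 9, 9, 33], [153, 208, 9, 10, 68], [230, 210, 10, 10, 40], [414, 223, 11, 4, 28], [120, 308, 4, 8, 24], [299, 320, 18, 13, 126], [321, 322, 6, 4, 13], [0, 332, 4, 7, 24], [336, 332, 9, 9, 31], [295, 343, 19, 9, 45], [347, 346, 8, 9, 21], [59, 348, 2, 10, 13], [214, 351, 67, 45, 1301], [342, 360, 21, 32, 261], [59, 367, 3, 7, 15], [206, 390, 12, 10, 53], [247, 396, 12, 4, 24]]
[0, 0, 40, 11, 431] [ 642.4 -333.6   10. ]
[1, 19, 26, 26, 583] [ 559.3 -311.4   10. ]
[0, 87, 40, 23, 604] [ 342.7 -321.8   10. ]
```

```bash
python3 -c "
from cell import env
print(env.job_done())"
```

```text
the job is handed in; nothing more can be done
None
```

The job is done and handed in at about 36.5 s of the 70 s allowed. The interface gives no verdict, so what follows rests on my own checks.

**What I did:**
- I slid the spatula under the biscuit, levered it up against the step and tipped it upside down onto the raised plate.
- It first landed with its centre only about 28 mm beyond the step, close to the 25 mm limit. I pushed it on with the blade's edge, from the camera picture to about 45 mm.
- I laid the spatula back on its tray and let go, then gripped each knob and turned it clockwise until it stopped (about 0.8 N m on the wrist at both stops).

**Last checks:**
- **Biscuit:** it lies undotted side up, still about 45 mm beyond the step just before I turned the second knob. In the final side picture the arm hid it. The final top picture shows it where it was before.
- **Spatula:** it lies on the tray, with mid-handle about 50 mm from the tray's centre. I judged it level from its height when I released it and from the pictures.
- **Knobs:** the final top picture gives 1.42 rad for the low knob and 1.46 rad for the high one. The stop is at 1.4, so both readings are slightly over it, within measuring error.
- **Everything else:** a rough comparison with the first top picture showed no large shift of the bystanders it could see. The beaker's spot differed slightly, which I took for shading. The arm hid the part around the plate and perhaps the jar.
- **Arm:** it was clear of everything, with contact force about zero.

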